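Swing the imaging head over the tube rack and let it rest there

TASK

Push the heavy imaging head on its freely swinging boom round until it stands centred over the blue tube rack, then let go and see that it stays there by itself, standing still, for five seconds before you finish. Push it gently and only on the bumpers at its sides: do not touch the thin grey cover on its top, do not knock the head or fling it round, do not let the boom run into its end stops, and leave the other things on the bench where they are.

Things in the scene. Friction and masses are not known exactly. Their poses are not given: they have to be found in the camera images.
- boom (a joint): swing of the boom about its upright post, rad: 0 along the station's -x (about towards the robot), growing as the head swings to the robot's left (+y). Stops at -1.0 and 1.1. Parked at rest, negative. Bearing without static friction, damping only 0.008 N m s/rad: it coasts and does not stop by itself. Inertia about the post nominally 0.27 kg m2, varies 0.7 to 1.4 times.
- head: the boom's arm and imaging head, 3.3 kg. Origin at bench height under the head's centre, 335 mm from the post's axis; its -x runs outwards along the arm. Arm: white, 104 mm wide, heights 100 to 150 mm. Head: white box 96 mm wide, 280 to 390 mm from the axis, heights 80 to 160 mm, with a dark slippery bumper on either side: 140 mm over both, too wide to grip. Push and brake it there, max 10 N.
- head_mid (a point): centre of the imaging head, 335 mm from the post's axis, 120 mm above the bench; turns with the boom. The bumper blocks, 100 mm along the arm, heights 95 to 150 mm, stand out to 70 mm from the arm's centre line and sink in 22 mm on springs of 250 N/m (damping 7 N s/m): off a finger held still the head bounces back with about half of its speed.
- rack_mid (a point): centre of the top of the blue tube rack (130 mm along the arm, 86 mm across, 44 mm high, tubes up to 56 mm), 335 mm from the post's axis; clamped, stays put, under the head's path, to the left of the parked head. Centred means head_mid straight above this point.
- pivot (a point): point on the axis of the boom's post, 120 mm above the bench; fixed. The post's hub has a radius of 50 mm and is 160 mm high, its foot a radius of 85 mm.
- tipbox: pipette-tip box with orange lid, 112 x 77 x 62 mm, loose bystander; origin under its centre
- coldblock: aluminium block with holes, 100 x 70 x 35 mm, loose bystander; origin under its centre
- reagent: bottle with blue cap, 60 mm diameter, 130 mm high, loose bystander; origin under its centre
- beaker: glass cup, 72 mm diameter, 80 mm high, loose bystander; origin under its centre
- jar: jar with white cap, 60 mm diameter, 70 mm high, loose bystander; origin under its centre
- timer: white bench timer, 70 x 70 x 20 mm, loose bystander; origin under its centre
- deepwell: white plate, 85 x 127 x 40 mm, loose bystander; origin under its centre
- cover (a point): centre of the top of the thin grey cover on the head, 335 mm from the post's axis, 166 mm above the bench: the highest point of the moving part. The cover lies on top of arm (76 mm wide, up to 154 mm) and head (94 mm wide, 106 mm along the arm); not to be touched.

How it is judged:
By the outcome, as a careful person would: the job done as asked, in the order asked, and still so for the second after the job is handed in, with the robot touching nothing.
It also fails if it takes over 46 s, if anything falls off the work surface, if the arm or the gripper's body presses on something with over 40 N, if the wrist force passes 120 N, or if a joint passes its speed limit or range.

ROBOT

A 7-joint arm with a two-finger parallel gripper is mounted at the origin on the work surface. World frame = base frame: x ahead of the robot, y to its left, z up, the work surface at z = 0. Lengths are in m, angles in rad, forces in N, time in s.
With the tool pointing down it reaches from about 0.4 to 0.85 m from the base axis. Payload 4.5 kg.
Tool frame: the origin (TCP) lies midway between the tips of the shut fingers; the grasp point (between the pads) lies 19 mm behind it; z points along the fingers, y is the line along which they close (so a half turn about z gives the same grasp; the last joint's range is limited). The gripper opens to 88 mm and grips with 3 to 60 N. Pads are 18 mm wide; open, the fingers measure 123 mm over their backs; the gripper's body (75 mm by 187 mm) begins 45 mm behind the grasp point.
Start: joints at [-1.227, 0.689, -0.195, 1.565, 0.157, 0.902, -0.215], TCP at [0.191, 0.595, 0.239] pointing down, gripper open.
Joint ranges: [-3.01, 3.01], [-0.46, 2.08], [-1.47, 1.51], [0.13, 2.56], [-1, 4.14], [0.04, 2.09], [-2.66, 2.66]. Speed limits (rad/s): [2.57, 2.57, 3.14, 3.14, 3.14, 3.14, 3.14].

INTERFACE

Orientations are given as a unit quaternion [x, y, z, w].
In Python, from plant import r gives the robot as it stands.
- The arm moves only by the tool move_arm, never from a script. Its argument "targets" is a list that holds one entry, the list of rows, each a list of 7 numbers: the opening, from 0 (shut) to 1 (fully open), then the shift along the tool's x, y, z in mm, then the turn, a rotation vector about the tool's x, y, z in degrees. In form: [[[claw, dx, dy, dz, ax, ay, az], ...]]. A call has 1 to 10 rows; each row is the pose to reach, as a shift and turn from the pose commanded when the call began, along the tool's axes at that moment; what a row does not reach only later rows make up. A row lasts 1/8 s, in which the tool goes at most 62.5 mm and 10.7 degrees, less where a joint would pass 70% of its speed; a pose out of reach is approached as far as the arm can. A call with a gripper value outside its range is refused whole. The fingers move at their own pace and stop on an object; "newtons" is the grip in N (left out, the last holds). Time passes only in rows, so rows that repeat a pose let the fingers close. It gives the time, the measured TCP pose, the force, the opening and the grip force at its end, in the units of the state.
- r.get_state(): the state, without advancing time (a new reading comes with each control period).
- r.snapshot(name): name is "scene" or "top" or "wrist"; returns the picture (384x512x3 uint8, red, green, blue); there is no depth.
- r.camera_info(name): a dict with "fx", "fy", "cx", "cy" (pixels), "k1" (the pictures are not rectified: a ray, as slopes to the right and down, at radius r is drawn at 1 + k1 r^2 times it, then the intrinsics apply), "R" (3x3) and "t" (3): a world point X has camera coordinates R X + t. Camera axes: x right, y down, z forward; pixel columns grow to the right and rows downward; lengths in m; the calibration is good to about 2 mm. A picture is of the moment at which its call begins: read the wrist's pose just before it. camera_info takes no time and is no camera call; for the wrist camera it gives the pose at the moment of the call.
- r.finish_job(): hands the job in; it is judged then, once.
The state is a dict: "clock": time; "q": joint angles; "qd": joint speeds; "joint_torque": joint torques, N m; "tool_pos": TCP position; "eef_rot": TCP orientation; "contact_force": force on the tool from outside, world axes, zero at the start; "moment": the same for the moment, N m; "opening": opening from 0.0 (shut) to 1.0 (fully open); "finger_force": force on a finger pad.
Only numpy, scipy, OpenCV 4.12 (cv2) and the standard library are available. Lean on these libraries where they do the work, as an engineer would, in place of code of your own. Each camera call takes 0.05 s, during which the arm holds its last target. There are 200 camera calls.

## Working session

There is one attempt and no reset: what is moved stays moved. The work goes in short steps, Python scripts to look and compute and a tool call to move; the robot and the scene stay as the last step left them, time stands still between calls to the robot, and variables do not carry over. Pictures are saved under pics/ and viewed, at most 10 in all, crops included, and the job is handed in when it is done.

Besides the shell and the picture viewer there is one more tool, called after ">>>" as a command line: name --argument value ..., lists and objects as JSON in quotes. move_arm: Moves the arm, as the interface text tells. Its arguments: {"type":"object","properties":{"targets":{"type":"array","items":{"type":"array","items":{"type":"array","items":{"type":"number"}}}},"newtons":{"type":"number"}},"required":["targets"]}

```bash
ls; mkdir -p pics; python3 - <<'E'
from plant import r
import cv2,numpy as np
s=r.get_state(); print(s['clock'],s['tool_pos'],s['eef_rot'])
for n in ('scene','top'):
    cv2.imwrite(f'pics/{n}0.png',r.snapshot(n)[:,:,::-1]); 
    c=r.camera_info(n); print(n,{k:np.round(v,4).tolist() for k,v in c.items()})
print(r.get_state()['clock'])
E
```

```text
pics
0.0 [0.19040806 0.59463565 0.23791906] [ 1.54238814e-01  9.88033177e-01 -9.08213243e-04 -7.40413373e-05]
scene {'fx': 499.2686, 'fy': 499.2686, 'cx': 249.7029, 'cy': 197.0928, 'k1': -0.1072, 'R': [[0.3335, 0.9428, 0.0001], [0.8005, -0.2831, -0.5283], [-0.498, 0.1763, -0.8491]], 't': [-0.1789, -0.4158, 1.9876]}
top {'fx': 441.2017, 'fy': 441.2017, 'cx': 259.9909, 'cy': 195.3723, 'k1': -0.0833, 'R': [[0.0289, -0.9995, 0.0126], [-0.9853, -0.0306, -0.1678], [0.1681, -0.0076, -0.9857]], 't': [-0.0456, 0.603, 1.6301]}
0.1
```

View pics/top0.png

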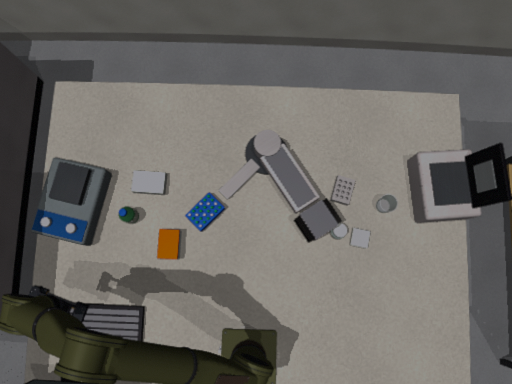

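View pics/scene0.png

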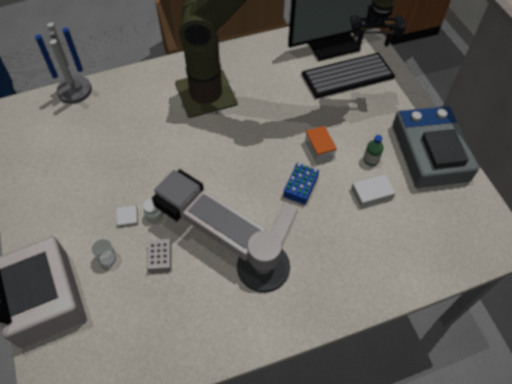

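Top view: post hub at about (267,145), head at about (318,220), blue rack at about (205,211), jar at about (340,230) right beside the head's right bumper, timer at (360,238), coldblock at (343,190). The scene view agrees. I'll enlarge both for measuring.

```bash
cat > h.py <<'E'
import numpy as np,cv2
from plant import r
def K(c): return np.array([[c['fx'],0,c['cx']],[0,c['fy'],c['cy']],[0,0,1.]]),np.array([c['k1'],0,0,0,0.])
def ray(c,uv):
    k,d=K(c); p=cv2.undistortPoints(np.array([[uv]],float),k,d)[0,0]
    R=np.array(c['R']);t=np.array(c['t']); return -R.T@t, R.T@np.array([*p,1])
def atz(c,uv,z):
    o,d=ray(c,uv); return (o+d*(z-o[2])/d[2])[:2]
def proj(c,X):
    k,d=K(c); return cv2.projectPoints(np.atleast_2d(np.array(X,float)),cv2.Rodrigues(np.array(c['R']))[0],np.array(c['t']),k,d)[0][:,0]
def tri(obs):
    A=0;b=0
    for c,uv in obs:
        o,d=ray(c,uv);d=d/np.linalg.norm(d);P=np.eye(3)-np.outer(d,d);A=A+P;b=b+P@o
    return np.linalg.solve(A,b)
E
python3 - <<'E'
from h import *
for n,(x0,y0,w,h) in dict(top=(170,115,210,150),scene=(105,140,240,160)).items():
    im=cv2.imread(f'pics/{n}0.png'); c=r.camera_info(n)
    hsv=cv2.cvtColor(im,cv2.COLOR_BGR2HSV)
    m=cv2.inRange(hsv,(105,120,50),(130,255,255))
    nn,l,st,ce=cv2.connectedComponentsWithStats(cv2.morphologyEx(m,cv2.MORPH_CLOSE,np.ones((5,5))))
    print(n,[(st[i,4],ce[i].round(1).tolist()) for i in range(1,nn) if st[i,4]>50])
    k=3.75 if n=='top' else 3.3
    cv2.imwrite(f'pics/{n}z.png',cv2.resize(im[y0:y0+h,x0:x0+w],None,fx=k,fy=k,interpolation=cv2.INTER_CUBIC))
E
```

```text
top [(np.int32(776), [204.7, 211.4]), (np.int32(917), [59.7, 225.3])]
scene [(np.int32(189), [71.9, 48.0]), (np.int32(192), [45.7, 54.9]), (np.int32(578), [427.1, 117.3]), (np.int32(837), [300.5, 183.7])]
```

View pics/topz.png

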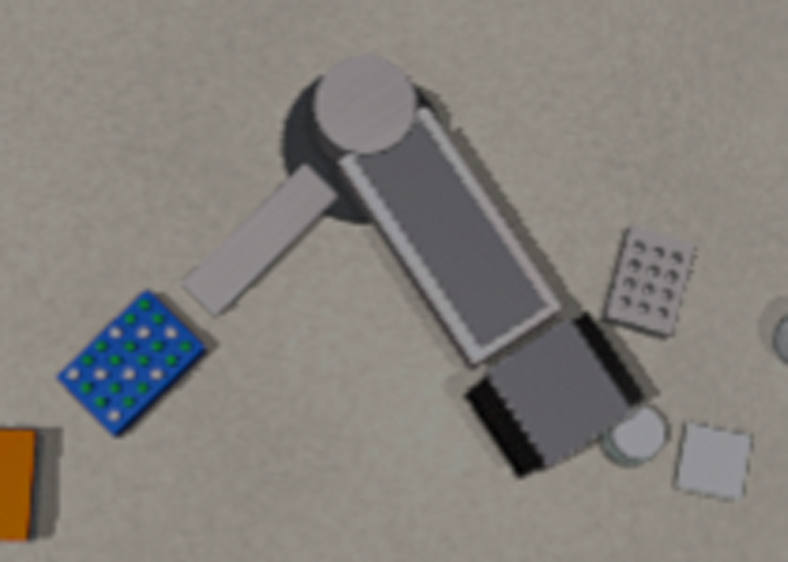

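View pics/scenez.png

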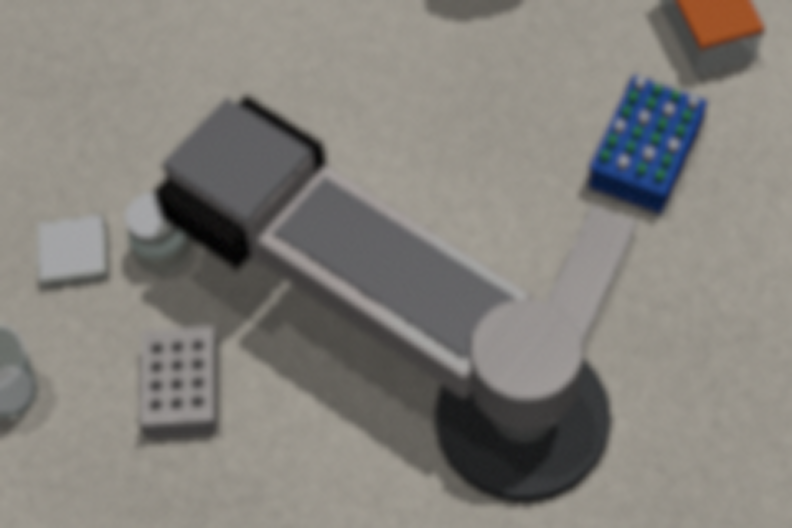

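The top crop shows the hub top at crop (365,104), the rack top corners at (147,290), (205,347), (118,435), (58,377), and the cover corners at (578,318), (645,405), (540,467), (488,378). The scene crop shows the hub top at (527,350). The jar at top crop (636,433) lies just outside the head's right bumper.

```bash
python3 - <<'E'
from h import *
T=r.camera_info('top');S=r.camera_info('scene')
ft=lambda u,v:(170+(u+.5)/3.75-.5,115+(v+.5)/3.75-.5)
fs=lambda u,v:(105+(u+.5)/3.3-.5,140+(v+.5)/3.3-.5)
def show(n,t,s,z):
    print(n,'tri',tri([(T,ft(*t)),(S,fs(*s))]).round(4),'top@z',atz(T,ft(*t),z).round(4),'scn@z',atz(S,fs(*s),z).round(4))
show('hub',(365,104),(527,350),.160)
show('rack',(132,362),(650,134),.044)
show('cover',(563,392),(243,160),.166)
show('jar',(636,433),(150,216),.07)
show('timer',(713,460),(72,248),.02)
show('cold',(653,280),(178,372),.035)
for n,p,z in [('rackc',[(147,290),(205,347),(118,435),(58,377)],.044),('cov',[(578,318),(645,405),(540,467),(488,378)],.166)]:
    P=np.array([atz(T,ft(*q),z) for q in p]); print(n,P.round(4).tolist(),P.mean(0))
p=atz(T,ft(365,104),.16)
# refined rack angle & head angle via silhouettes: blue mask centroid
print('blue top',atz(T,(204.7,211.4),.044),'scene',atz(S,(300.5,183.7),.04))
for n,q in dict(rack=atz(T,ft(132,362),.044),head=atz(T,ft(563,392),.166)).items():
    d=q-p; print(n,np.hypot(*d),np.arctan2(d[1],-d[0]))
E
```

```text
hub tri [ 0.784  -0.0444  0.1555] top@z [ 0.782  -0.0464] scn@z [ 0.7866 -0.0432]
rack tri [0.5396 0.1845 0.0407] top@z [0.5379 0.1804] scn@z [0.5423 0.1871]
cover tri [ 0.5082 -0.2339  0.1612] top@z [ 0.506  -0.2398] scn@z [ 0.5136 -0.2277]
jar tri [ 0.4791 -0.3279  0.0647] top@z [ 0.4785 -0.3272] scn@z [ 0.4826 -0.3274]
timer tri [ 0.4583 -0.4152  0.017 ] top@z [ 0.4577 -0.4165] scn@z [ 0.4609 -0.413 ]
cold tri [ 0.641  -0.3473  0.0385] top@z [ 0.6409 -0.3517] scn@z [ 0.6403 -0.3438]
rackc [[0.6125, 0.1688], [0.5556, 0.107], [0.4634, 0.1909], [0.5203, 0.2547]] [0.53794489 0.1803692 ]
cov [[0.577, -0.2536], [0.496, -0.3175], [0.435, -0.2188], [0.5172, -0.1689]] [ 0.50627097 -0.23968388]
blue top [0.53702809 0.18089028] scene [0.55182204 0.17938843]
rack 0.3331910131604889 0.7486384163795596
head 0.33705200127015217 -0.6112884551160052
```

```bash
cat >> h.py <<'E'
from scipy.spatial.transform import Rotation as Ro
PIV=np.array([.784,-.0448]); RR=.335
def arc(a,off,dr=0):   # point at boom angle a, off tangentially (+ = left) from arm centre line
    return PIV+(RR+dr)*np.array([-np.cos(a),np.sin(a)])+off*np.array([np.sin(a),np.cos(a)])
def rel(P):            # world targets -> tool shifts mm
    s=r.get_state(); R=Ro.from_quat(s['eef_rot']).as_matrix()
    print('t',round(s['clock'],3),'tcp',np.round(s['tool_pos'],4),'F',np.round(s['contact_force'],2),'yaw tool y',np.degrees(np.arctan2(R[1,1],R[0,1])).round(1))
    for p in P: print(np.round(p,3),'->',((np.array(p)-s['tool_pos'])@R*1000).round(1).tolist())
E
python3 - <<'E'
from h import *
rel([(.5,.25,.26),(*arc(-.61,-.11),.26)])
E
```

```text
t 0.1 tcp [0.1904 0.5947 0.238 ] F [ 0.41 -0.26 -0.51] yaw tool y 72.3
[0.5  0.25 0.26] -> [-399.9, -234.0, -21.5]
[ 0.572 -0.327  0.26 ] -> [-644.7, -761.3, -20.6]
```

>>> move_arm --targets '[[[0,-50,-29,-3,0,0,4],[0,-100,-58,-6,0,0,8],[0,-150,-87,-9,0,0,12],[0,-200,-117,-12,0,0,16],[0,-250,-146,-15,0,0,20],[0,-300,-175,-18,0,0,24],[0,-350,-205,-20,0,0,28],[0,-400,-234,-21,0,0,32],[0,-425,-287,-21,0,0,35],[0,-449,-339,-21,0,0,37]]]'

```text
clock: 1.35
tool_pos: [0.515, 0.1335, 0.2593]
eef_rot: [0.461, 0.888, -0.0, -0.0]
contact_force: [1.3, 0.3, -0.4]
opening: 0.006
finger_force: 0.0
```

```bash
python3 - <<'E'
from h import *
rel([(*arc(-.61,-.115),.26),(*arc(-.61,-.115),.125)])
E
```

```text
t 1.35 tcp [0.515  0.1335 0.2593] F [ 1.26  0.3  -0.44] yaw tool y 35.2
[ 0.575 -0.331  0.26 ] -> [-414.4, -218.2, -0.6]
[ 0.575 -0.331  0.125] -> [-414.4, -218.1, 134.4]
```

>>> move_arm --targets '[[[0,-52,-27,0,0,0,0],[0,-104,-55,0,0,0,0],[0,-156,-82,0,0,0,0],[0,-208,-109,0,0,0,0],[0,-260,-137,0,0,0,0],[0,-312,-164,0,0,0,0],[0,-364,-191,0,0,0,0],[0,-414,-218,0,0,0,0],[0,-414,-218,40,0,0,0],[0,-414,-218,80,0,0,0]]]'

```text
clock: 2.6
tool_pos: [0.5754, -0.3294, 0.1784]
eef_rot: [0.461, 0.888, 0.0, 0.0]
contact_force: [0.8, 0.4, -0.5]
opening: 0.003
finger_force: 0.0
```

```bash
python3 - <<'E'
from h import *
rel([(*arc(-.61,-.115),.125),(*arc(-.61,-.079),.125)])
cv2.imwrite('pics/w1.png',r.snapshot('wrist')[:,:,::-1])
c=r.camera_info('wrist'); print({k:np.round(v,4).tolist() for k,v in c.items()})
E
```

```text
t 2.6 tcp [ 0.5754 -0.3294  0.1784] F [ 0.78  0.38 -0.55] yaw tool y 35.1
[ 0.575 -0.331  0.125] -> [-1.2, -1.0, 53.4]
[ 0.555 -0.301  0.125] -> [34.8, -0.9, 53.4]
{'fx': 297.9661, 'fy': 297.9661, 'cx': 255.3667, 'cy': 196.2814, 'k1': -0.0433, 'R': [[0.8168, 0.5769, -0.0047], [0.5536, -0.7814, 0.288], [0.1625, -0.2378, -0.9576]], 't': [-0.2772, -0.5913, 0.1567]}
```

View pics/w1.png

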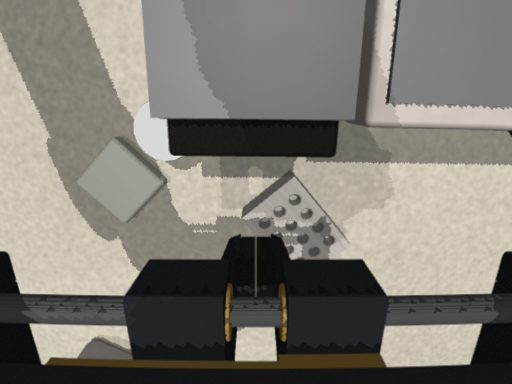

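Wrist view: the bumper face runs along row 156 from column 168 to 337, parallel to and centred on the fingertip (256). The jar lies below the bumper's outer corner, clear of the finger. Now I'll lower and push slowly.

>>> move_arm --targets '[[[0,5,0,27,0,0,0],[0,15,0,53,0,0,0],[0,20,0,53,0,0,0],[0,24.5,0,53,0,0,0],[0,29,0,53,0,0,0],[0,33.5,0,53,0,0,0],[0,38,0,53,0,0,0],[0,42.5,0,53,0,0,0],[0,47,0,53,0,0,0],[0,51.5,0,53,0,0,0]]]'

```text
clock: 3.9
tool_pos: [0.5458, -0.2859, 0.1266]
eef_rot: [0.46, 0.888, 0.0, -0.0]
contact_force: [0.2, 0.2, -0.6]
opening: 0.008
finger_force: 0.0
```

```bash
cat >> h.py <<'E'
def chull(q,hl,hw,z): return None
def covermask(n,im):
    hsv=cv2.cvtColor(im,cv2.COLOR_RGB2HSV); return hsv
E
python3 - <<'E'
from h import *
rel([])
cv2.imwrite('pics/w2.png',r.snapshot('wrist')[:,:,::-1])
cv2.imwrite('pics/t2.png',r.snapshot('top')[:,:,::-1])
a=cv2.imread('pics/w2.png');b=cv2.imread('pics/t2.png')[100:280,150:400]
cv2.imwrite('pics/c2.png',np.hstack([cv2.resize(a,(400,300)),cv2.resize(b,(400,300),interpolation=cv2.INTER_CUBIC)]))
rel([])
E
```

```text
t 3.9 tcp [ 0.5458 -0.2859  0.1266] F [ 0.21  0.18 -0.58] yaw tool y 35.3
t 4.0 tcp [ 0.5457 -0.2856  0.1266] F [ 0.63  0.83 -0.39] yaw tool y 35.3
```

View pics/c2.png

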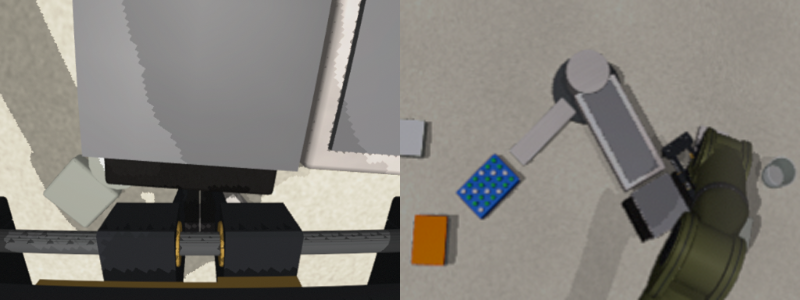

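```bash
sed -i '/^def chull/,$d' h.py; cat >> h.py <<'E'
from scipy.ndimage import map_coordinates
CI={n:r.camera_info(n) for n in('top','scene')}
def pts(a,rs,off,z): return [(*arc(a,o,q-RR),z) for q in rs for o in np.atleast_1d(off)]
def score(n,g,a,sides):
    tot=0
    def m(rs,off,z):
        uv=proj(CI[n],pts(a,rs,off,z)); return np.median(map_coordinates(g,[uv[:,1],uv[:,0]],order=1))
    rs=np.linspace(100,265,25)/1e3; rh=np.linspace(292,378,15)/1e3
    for s in sides:
        tot+=m(rs,s*.045,.150)-m(rs,s*.032,.154)          # white rim against cover
        tot+=.5*(m(rh,s*.036,.166)-m(rh,s*.058,.150))      # head cover against bumper
    return tot
def ang(n,im,sides=(-1,1),lo=-1,hi=1.1):
    g=cv2.GaussianBlur(cv2.cvtColor(im,cv2.COLOR_BGR2GRAY).astype(float),(0,0),.8)
    A=np.arange(lo,hi,.01); v=[score(n,g,a,sides) for a in A]; a=A[np.argmax(v)]
    A=np.arange(a-.02,a+.02,.001); v=np.array([score(n,g,x,sides) for x in A])
    w=np.clip(v-.9*v.max(),0,None); return round((A*w).sum()/w.sum(),4),round(v.max(),1)
E
python3 - <<'E'
from h import *
for f,n in(('top0','top'),('scene0','scene'),('t2','top')):
    im=cv2.imread(f'pics/{f}.png')
    print(f,[ang(n,im,s) for s in((-1,1),(-1,),(1,))])
cv2.imwrite('pics/s3.png',r.snapshot('scene')[:,:,::-1]);cv2.imwrite('pics/t3.png',r.snapshot('top')[:,:,::-1])
print('t~4.0',ang('scene',cv2.imread('pics/s3.png')),ang('top',cv2.imread('pics/t3.png')))
E
```

```text
top0 [(np.float64(-0.6081), np.float64(167.4)), (np.float64(-0.6058), np.float64(79.7)), (np.float64(-0.6108), np.float64(89.0))]
scene0 [(np.float64(-0.5939), np.float64(160.1)), (np.float64(-0.5955), np.float64(86.4)), (np.float64(-0.5928), np.float64(74.2))]
t2 [(np.float64(-0.5366), np.float64(163.5)), (np.float64(-0.535), np.float64(77.9)), (np.float64(-0.5388), np.float64(86.3))]
t~4.0 (np.float64(-0.51), np.float64(153.6)) (np.float64(-0.5172), np.float64(163.3))
```

```bash
python3 - <<'E'
from h import *
rel([(*arc(.75,.10),.23),(*arc(.75,.10),.125)])
for n,u,v,z in(('reagent',128,214,.13),('tipbox',169,243,.062),('deepwell',149,182,.04)): print(n,atz(CI['top'],(u,v),z))
E
```

```text
t 4.1 tcp [ 0.546  -0.2862  0.1267] F [ 0.86 -0.05  0.05] yaw tool y 35.3
[0.607 0.257 0.23 ] -> [408.1, 363.3, -103.3]
[0.607 0.257 0.125] -> [408.1, 363.3, 1.7]
reagent [0.50752817 0.44849284]
tipbox [0.41188622 0.30619513]
deepwell [0.64512978 0.40278545]
```

>>> move_arm --targets '[[[0,-2,0,-52,0,0,0],[0,10,10,-104,0,0,6],[0,60,54,-104,0,0,15],[0,110,98,-104,0,0,24],[0,155,138,-104,0,0,33],[0,200,178,-104,0,0,42],[0,245,218,-104,0,0,51],[0,290,258,-104,0,0,60],[0,335,298,-104,0,0,69],[0,375,334,-104,0,0,78]]]'

```text
clock: 5.35
tool_pos: [0.6023, 0.2155, 0.2307]
eef_rot: [0.917, 0.399, 0.0, -0.0]
contact_force: [0.6, -0.0, 0.5]
opening: 0.005
finger_force: 0.0
```

```bash
python3 - <<'E'
from h import *
rel([(*arc(.75,.10),.125)])
for i in range(2):
  for n in('scene','top'):
    t=r.get_state()['clock']; im=r.snapshot(n)[:,:,::-1].copy(); print(n,round(t,3),[ang(n,im,s) for s in((-1,1),(-1,))])
cv2.imwrite('pics/t4.png',im)
rel([])
E
```

```text
t 5.35 tcp [0.6023 0.2155 0.2307] F [ 0.58 -0.04  0.52] yaw tool y -43.0
[0.607 0.257 0.125] -> [33.4, -24.6, 105.7]
scene 5.35 [(np.float64(-0.266), np.float64(169.1)), (np.float64(-0.2651), np.float64(89.2))]
top 5.4 [(np.float64(-0.2728), np.float64(189.0)), (np.float64(-0.2701), np.float64(93.3))]
scene 5.45 [(np.float64(-0.248), np.float64(169.8)), (np.float64(-0.2469), np.float64(88.9))]
top 5.5 [(np.float64(-0.2554), np.float64(187.9)), (np.float64(-0.2525), np.float64(92.7))]
t 5.55 tcp [0.602  0.2141 0.2302] F [-0.57  0.12 -0.37] yaw tool y -42.5
```

```bash
python3 - <<'E'
from h import *
rel([(*arc(.652,.079),.23),(*arc(.652,.079),.125)])
im=cv2.imread('pics/t4.png'); s=cv2.imread('pics/scene0.png')
def fit(n,im):
    hsv=cv2.cvtColor(im,cv2.COLOR_BGR2HSV); g=cv2.GaussianBlur(cv2.inRange(hsv,(100,90,40),(135,255,255)).astype(float),(0,0),1)
    m=lambda P:map_coordinates(g,(lambda uv:[uv[:,1],uv[:,0]])(proj(CI[n],P)),order=1).mean()
    best=[]
    for a in np.arange(.68,.82,.002):
        i=pts(a,np.linspace(.275,.395,20),[-.040],.044)+pts(a,np.linspace(.275,.395,20),[.040],.044)
        o=pts(a,np.linspace(.275,.395,20),[-.046],.044)+pts(a,np.linspace(.275,.395,20),[.046],.044)
        best.append((m(i)-m(o),a))
    b=np.array(best); w=np.clip(b[:,0]-.8*b[:,0].max(),0,None); return (b[:,1]*w).sum()/w.sum(),b[:,0].max()
print(fit('top',cv2.imread('pics/top0.png')),fit('scene',s))
E
```

```text
t 5.55 tcp [0.602  0.2141 0.2302] F [-0.57  0.12 -0.37] yaw tool y -42.5
[0.566 0.221 0.23 ] -> [-19.3, -31.6, 0.2]
[0.566 0.221 0.125] -> [-19.3, -31.6, 105.2]
(np.float64(0.7423552604947464), np.float64(103.89434546335512)) (np.float64(0.7634760119348554), np.float64(111.95354668694503))
```

>>> move_arm --targets '[[[0,-19,-32,20,0,0,0],[0,-19,-32,50,0,0,0],[0,-19,-32,80,0,0,0],[0,-19,-32,105,0,0,0],[0,-19,-32,105,0,0,0],[0,-19,-32,105,0,0,0],[0,-19,-32,105,0,0,0],[0,-19,-32,105,0,0,0],[0,-19,-32,105,0,0,0],[0,-19,-32,105,0,0,0]]]'

```text
clock: 6.8
tool_pos: [0.566, 0.2206, 0.1259]
eef_rot: [0.916, 0.401, 0.0, -0.0]
contact_force: [0.1, -0.8, 0.7]
opening: 0.008
finger_force: 0.0
```

>>> move_arm --targets '[[[0,0,0,0,0,0,0],[0,0,0,0,0,0,0],[0,0,0,0,0,0,0],[0,0,0,0,0,0,0],[0,0,0,0,0,0,0],[0,0,0,0,0,0,0],[0,0,0,0,0,0,0],[0,0,0,0,0,0,0]]]'

```text
clock: 7.8
tool_pos: [0.5659, 0.2205, 0.1257]
eef_rot: [0.916, 0.401, 0.0, -0.0]
contact_force: [-0.3, -0.5, -0.4]
opening: 0.001
finger_force: 0.0
```

```bash
python3 - <<'E'
from h import *
rel([(*arc(.652,.079),.125)])
for i in range(1):
  for n in('scene','top'):
    t=r.get_state()['clock']; im=r.snapshot(n)[:,:,::-1].copy(); print(n,round(t,3),[ang(n,im,s) for s in((-1,1),(-1,))])
cv2.imwrite('pics/t5.png',im)
E
```

```text
t 7.8 tcp [0.5659 0.2205 0.1257] F [-0.34 -0.46 -0.38] yaw tool y -42.7
[0.566 0.221 0.125] -> [0.4, -0.7, 0.7]
scene 7.8 [(np.float64(0.1459), np.float64(159.5)), (np.float64(0.1501), np.float64(86.1))]
top 7.85 [(np.float64(0.137), np.float64(169.8)), (np.float64(0.1411), np.float64(93.2))]
```

>>> move_arm --targets '[[[0,0,0,0,0,0,0],[0,0,0,0,0,0,0],[0,0,0,0,0,0,0],[0,0,0,0,0,0,0],[0,0,0,0,0,0,0],[0,0,0,0,0,0,0],[0,0,0,0,0,0,0],[0,0,0,0,0,0,0],[0,0,0,0,0,0,0],[0,0,0,0,0,0,0]]]'

```text
clock: 9.15
tool_pos: [0.5659, 0.2205, 0.1257]
eef_rot: [0.916, 0.401, 0.0, -0.0]
contact_force: [0.1, 0.9, 0.1]
opening: -0.002
finger_force: 0.0
```

>>> move_arm --targets '[[[0,0,0,0,0,0,0],[0,0,0,0,0,0,0],[0,0,0,0,0,0,0],[0,0,0,0,0,0,0],[0,0,0,0,0,0,0],[0,0,0,0,0,0,0],[0,0,0,0,0,0,0]]]'

```text
clock: 10.02
tool_pos: [0.5659, 0.2205, 0.1257]
eef_rot: [0.916, 0.401, 0.0, -0.0]
contact_force: [-0.3, -0.0, -1.1]
opening: 0.002
finger_force: 0.0
```

```bash
python3 - <<'E'
from h import *
for i in range(1):
  for n in('scene','top'):
    t=r.get_state()['clock']; im=r.snapshot(n)[:,:,::-1].copy(); print(n,round(t,3),[ang(n,im,s) for s in((-1,1),(-1,))])
cv2.imwrite('pics/t6.png',im)
rel([])
E
```

```text
scene 10.025 [(np.float64(0.487), np.float64(141.5)), (np.float64(0.4913), np.float64(70.8))]
top 10.075 [(np.float64(0.4796), np.float64(141.6)), (np.float64(0.4802), np.float64(78.7))]
t 10.125 tcp [0.5659 0.2205 0.1257] F [0.18 0.71 0.15] yaw tool y -42.8
```

>>> move_arm --targets '[[[0,0,0,0,0,0,0],[0,0,0,0,0,0,0],[0,0,0,0,0,0,0],[0,0,0,0,0,0,0],[0,0,0,0,0,0,0],[0,0,0,0,0,0,0],[0,2.3,0,0,0,0,0],[0,4.6,0,0,0,0,0],[0,6.9,0,0,0,0,0],[0,9.2,0,0,0,0,0]]]'

```text
clock: 11.38
tool_pos: [0.5723, 0.2274, 0.1257]
eef_rot: [0.916, 0.401, 0.0, -0.0]
contact_force: [-0.0, 0.6, 1.0]
opening: -0.001
finger_force: 0.2
```

>>> move_arm --targets '[[[0,2.3,0,0,0,0,0],[0,4.6,0,0,0,0,0],[0,6.9,0,0,0,0,0],[0,9.2,0,0,0,0,0],[0,12,0,0,0,0,0]]]'

```text
clock: 12.0
tool_pos: [0.5804, 0.2361, 0.1257]
eef_rot: [0.916, 0.401, -0.0, -0.0]
contact_force: [-0.5, -0.4, 0.6]
opening: 0.001
finger_force: 0.0
```

```bash
python3 - <<'E'
from h import *
rel([(*arc(.70,.079),.125)])
for i in range(4):
  for n in('scene','top'):
    t=r.get_state()['clock']; im=r.snapshot(n)[:,:,::-1].copy(); print(n,round(t,3),[ang(n,im,s) for s in((-1,1),(-1,))])
cv2.imwrite('pics/t7.png',im)
rel([])
E
```

```text
t 12.0 tcp [0.5804 0.2361 0.1257] F [-0.54 -0.44  0.63] yaw tool y -42.8
[0.579 0.231 0.125] -> [-4.6, 1.9, 0.7]
scene 12.0 [(np.float64(0.6972), np.float64(155.1)), (np.float64(0.7005), np.float64(81.8))]
top 12.05 [(np.float64(0.6858), np.float64(175.4)), (np.float64(0.6836), np.float64(96.6))]
scene 12.1 [(np.float64(0.6978), np.float64(156.6)), (np.float64(0.7011), np.float64(82.3))]
top 12.15 [(np.float64(0.6858), np.float64(174.8)), (np.float64(0.6836), np.float64(96.1))]
scene 12.2 [(np.float64(0.6984), np.float64(155.4)), (np.float64(0.7021), np.float64(82.9))]
top 12.25 [(np.float64(0.6877), np.float64(172.6)), (np.float64(0.6843), np.float64(95.9))]
scene 12.3 [(np.float64(0.6992), np.float64(155.3)), (np.float64(0.7027), np.float64(82.7))]
top 12.35 [(np.float64(0.6883), np.float64(174.6)), (np.float64(0.6847), np.float64(96.0))]
t 12.4 tcp [0.5803 0.2359 0.1257] F [-0.18  0.25 -0.09] yaw tool y -42.8
```

```bash
python3 - <<'E'
from h import *
for n in('top','scene'):
    im=cv2.imread(f'pics/{n}0.png'); b=im[:,:,0].astype(float)-im[:,:,2]
    b=cv2.GaussianBlur(b,(0,0),.6); rs=np.linspace(.285,.385,41)
    offs=np.arange(-.065,.0651,.003)
    prof=[]
    for o in offs:
        uv=proj(CI[n],pts(.75,rs,o,.044)); prof.append(np.median(map_coordinates(b,[uv[:,1],uv[:,0]],order=1)))
    print(n,[(int(round(o*1000)),int(p)) for o,p in zip(offs,prof)])
print('base->cams',[(-np.array(CI[n]['R']).T@np.array(CI[n]['t'])).round(2) for n in CI])
E
```

```text
top [(-65, -12), (-62, -12), (-59, -12), (-56, -11), (-53, -5), (-50, 8), (-47, 36), (-44, 76), (-41, 104), (-38, 113), (-35, 97), (-32, 82), (-29, 79), (-26, 92), (-23, 109), (-20, 116), (-17, 108), (-14, 91), (-11, 78), (-8, 80), (-5, 97), (-2, 111), (1, 115), (4, 101), (7, 87), (10, 74), (13, 81), (16, 100), (19, 112), (22, 115), (25, 100), (28, 84), (31, 80), (34, 87), (37, 90), (40, 64), (43, 24), (46, -3), (49, -12), (52, -13), (55, -13), (58, -13), (61, -12), (64, -12)]
scene [(-65, -13), (-62, -13), (-59, -13), (-56, -13), (-53, -13), (-50, -13), (-47, -11), (-44, -5), (-41, 10), (-38, 34), (-35, 51), (-32, 51), (-29, 44), (-26, 50), (-23, 68), (-20, 83), (-17, 85), (-14, 74), (-11, 54), (-8, 43), (-5, 54), (-2, 73), (1, 84), (4, 83), (7, 67), (10, 47), (13, 44), (16, 59), (19, 79), (22, 88), (25, 81), (28, 63), (31, 47), (34, 49), (37, 67), (40, 82), (43, 82), (46, 60), (49, 27), (52, 2), (55, -8), (58, -11), (61, -12), (64, -12)]
base->cams [array([ 0.32, -0.01,  1.71]), array([ 1.38, -0.3 ,  1.47])]
```

>>> move_arm --targets '[[[0,3,0,0,0,0,0],[0,6,0,0,0,0,0],[0,9,0,0,0,0,0],[0,12,0,0,0,0,0],[0,14,0,0,0,0,0],[0,14,0,0,0,0,0],[0,14,0,0,0,0,0],[0,14,0,0,0,0,0],[0,14,0,0,0,0,0],[0,14,0,0,0,0,0]]]'

```text
clock: 13.65
tool_pos: [0.5898, 0.2463, 0.1257]
eef_rot: [0.916, 0.401, 0.0, -0.0]
contact_force: [0.4, -0.2, 0.4]
opening: 0.001
finger_force: 0.0
```

>>> move_arm --targets '[[[0,0,0,0,0,0,0],[0,0,0,0,0,0,0],[0,0,0,0,0,0,0],[0,0,0,0,0,0,0],[0,0,0,0,0,0,0],[0,0,0,0,0,0,0],[0,0,0,0,0,0,0],[0,0,0,0,0,0,0],[0,0,0,0,0,0,0],[0,0,0,0,0,0,0]]]'

```text
clock: 14.9
tool_pos: [0.5898, 0.2463, 0.1257]
eef_rot: [0.916, 0.401, 0.0, -0.0]
contact_force: [0.4, 0.3, -0.6]
opening: 0.0
finger_force: 0.0
```

```bash
cat >> h.py <<'E'
def look(k):
    out=[]
    for i in range(k):
        for n in('scene','top'):
            t=r.get_state()['clock']; im=r.snapshot(n)[:,:,::-1].copy(); out.append((t,ang(n,im,lo=.5,hi=.95)[0]))
    o=np.array(out); print('t',o[:,0].mean().round(3),'scene',o[::2,1].mean().round(4),'top',o[1::2,1].mean().round(4),'mean',o[:,1].mean().round(4))
E
python3 - <<'E'
from h import *
look(2)
rel([(*arc(.7525,.079),.125)])
im=r.snapshot('wrist')[:,:,::-1].copy(); cv2.imwrite('pics/w8.png',im)
rel([])
E
```

```text
t 14.975 scene 0.7148 top 0.7014 mean 0.7081
t 15.1 tcp [0.5898 0.2463 0.1257] F [ 0.03  0.41 -0.27] yaw tool y -42.8
[0.593 0.242 0.125] -> [-0.8, 5.7, 0.7]
t 15.15 tcp [0.5898 0.2463 0.1257] F [ 0.4   0.34 -0.57] yaw tool y -42.7
```

View pics/w8.png

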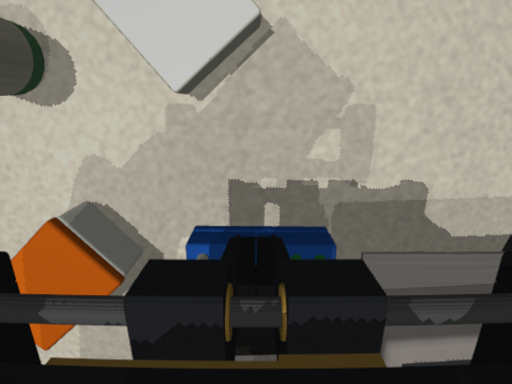

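The wrist view now faces away from the head. The rack edge sits at rows 228-258 beneath the finger, and tipbox, bottle and deepwell are clear. The head drifts at about 2 mm/s towards the rack's centre, so I wait.

>>> move_arm --targets '[[[0,-1,0,0,0,0,0],[0,-2,0,0,0,0,0],[0,-2.5,0,0,0,0,0],[0,-2.5,0,0,0,0,0],[0,-2.5,0,0,0,0,0],[0,-2.5,0,0,0,0,0],[0,-2.5,0,0,0,0,0],[0,-2.5,0,0,0,0,0],[0,-2.5,0,0,0,0,0],[0,-2.5,0,0,0,0,0]]]'

```text
clock: 16.4
tool_pos: [0.5881, 0.2445, 0.1257]
eef_rot: [0.916, 0.401, 0.0, -0.0]
contact_force: [-1.0, 0.2, -0.7]
opening: 0.002
finger_force: 0.0
```

>>> move_arm --targets '[[[0,0,0,0,0,0,0],[0,0,0,0,0,0,0],[0,0,0,0,0,0,0],[0,0,0,0,0,0,0],[0,0,0,0,0,0,0],[0,0,0,0,0,0,0],[0,0,0,0,0,0,0],[0,0,0,0,0,0,0],[0,0,0,0,0,0,0],[0,0,0,0,0,0,0]]]'

```text
clock: 17.65
tool_pos: [0.5881, 0.2445, 0.1257]
eef_rot: [0.916, 0.401, -0.0, -0.0]
contact_force: [-0.3, 0.3, -0.1]
opening: 0.006
finger_force: 0.0
```

>>> move_arm --targets '[[[0,0,0,0,0,0,0],[0,0,0,0,0,0,0],[0,0,0,0,0,0,0],[0,0,0,0,0,0,0],[0,0,0,0,0,0,0],[0,0,0,0,0,0,0],[0,0,0,0,0,0,0],[0,0,0,0,0,0,0],[0,0,0,0,0,0,0],[0,0,0,0,0,0,0]]]'

```text
clock: 18.9
tool_pos: [0.5881, 0.2445, 0.1257]
eef_rot: [0.916, 0.401, 0.0, -0.0]
contact_force: [0.7, -0.3, 0.5]
opening: 0.006
finger_force: 0.0
```

```bash
python3 - <<'E'
from h import *
look(2)
rel([(*arc(.7525,.079),.125)])
E
```

```text
t 18.975 scene 0.7338 top 0.7192 mean 0.7265
t 19.1 tcp [0.5881 0.2445 0.1257] F [-0.42 -0.1  -0.1 ] yaw tool y -42.7
[0.593 0.242 0.125] -> [1.7, 5.7, 0.7]
```

>>> move_arm --targets '[[[0,0,0,0,0,0,0],[0,0,0,0,0,0,0],[0,0,0,0,0,0,0],[0,0,0,0,0,0,0],[0,0,0,0,0,0,0],[0,0,0,0,0,0,0],[0,0,0,0,0,0,0],[0,0,0,0,0,0,0],[0,0,0,0,0,0,0],[0,0,0,0,0,0,0]]]'

```text
clock: 20.35
tool_pos: [0.5881, 0.2445, 0.1257]
eef_rot: [0.916, 0.401, 0.0, -0.0]
contact_force: [-0.6, -0.2, -0.0]
opening: 0.005
finger_force: 0.0
```

>>> move_arm --targets '[[[0,0,0,0,0,0,0],[0,0,0,0,0,0,0],[0,0,0,0,0,0,0],[0,0,0,0,0,0,0],[0,0,0,0,0,0,0],[0,0,0,0,0,0,0],[0,0,0,0,0,0,0],[0,0,0,0,0,0,0],[0,0,0,0,0,0,0],[0,0,0,0,0,0,0]]]'

```text
clock: 21.6
tool_pos: [0.5881, 0.2445, 0.1257]
eef_rot: [0.916, 0.401, 0.0, -0.0]
contact_force: [-0.8, 0.7, -0.7]
opening: 0.003
finger_force: 0.0
```

```bash
python3 - <<'E'
from h import *
look(2)
rel([(*arc(.7525,.079),.125)])
E
```

```text
t 21.675 scene 0.7447 top 0.7324 mean 0.7385
t 21.8 tcp [0.5881 0.2445 0.1257] F [-0.98  0.22 -0.18] yaw tool y -42.8
[0.593 0.242 0.125] -> [1.7, 5.7, 0.7]
```

>>> move_arm --targets '[[[0,0.7,0,0,0,0,0],[0,0.7,0,0,0,0,0],[0,0.7,0,0,0,0,0],[0,0.7,0,0,0,0,0],[0,0.7,0,0,0,0,0],[0,0.7,0,0,0,0,0],[0,0.7,0,0,0,0,0],[0,0.76,0,0,0,0,0],[0,0.82,0,0,0,0,0],[0,0.88,0,0,0,0,0]]]'

```text
clock: 23.05
tool_pos: [0.5887, 0.2451, 0.1257]
eef_rot: [0.916, 0.401, 0.0, -0.0]
contact_force: [0.5, 0.4, -0.6]
opening: 0.006
finger_force: 0.0
```

>>> move_arm --targets '[[[0,0.06,0,0,0,0,0],[0,0.12,0,0,0,0,0],[0,0.18,0,0,0,0,0],[0,0.24,0,0,0,0,0],[0,0.3,0,0,0,0,0],[0,0.36,0,0,0,0,0],[0,0.42,0,0,0,0,0],[0,0.48,0,0,0,0,0],[0,0.54,0,0,0,0,0],[0,0.6,0,0,0,0,0]]]'

```text
clock: 24.3
tool_pos: [0.5891, 0.2456, 0.1257]
eef_rot: [0.916, 0.401, -0.0, -0.0]
contact_force: [0.7, 0.1, 0.3]
opening: 0.005
finger_force: 0.0
```

>>> move_arm --targets '[[[0,0.06,0,0,0,0,0],[0,0.12,0,0,0,0,0],[0,0.18,0,0,0,0,0],[0,0.24,0,0,0,0,0]]]'

```text
clock: 24.8
tool_pos: [0.5893, 0.2458, 0.1257]
eef_rot: [0.916, 0.401, 0.0, -0.0]
contact_force: [-0.4, 0.3, -0.1]
opening: 0.003
finger_force: 0.0
```

```bash
python3 - <<'E'
from h import *
look(2);look(2)
rel([(*arc(.7525,.079),.125)])
E
```

```text
t 24.875 scene 0.7522 top 0.7372 mean 0.7446
t 25.075 scene 0.7522 top 0.737 mean 0.7446
t 25.2 tcp [0.5893 0.2457 0.1257] F [-0.18 -0.05  0.37] yaw tool y -42.8
[0.593 0.242 0.125] -> [-0.1, 5.7, 0.7]
```

>>> move_arm --targets '[[[0,10,0,0,0,0,0],[0,25,0,0,0,0,0],[0,45,0,-10,0,0,0],[0,50,0,-50,0,0,0],[0,55,0,-100,0,0,0],[0,60,0,-130,0,0,0],[0,60,0,-130,0,0,0],[0,60,0,-130,0,0,0],[0,60,0,-130,0,0,0],[0,60,0,-130,0,0,0]]]'

```text
clock: 26.45
tool_pos: [0.6295, 0.2896, 0.2545]
eef_rot: [0.916, 0.401, -0.001, -0.0]
contact_force: [0.1, -0.0, -0.2]
opening: 0.006
finger_force: 0.0
```

```bash
python3 - <<'E'
from h import *
look(3)
im=r.snapshot('top')[:,:,::-1].copy(); cv2.imwrite('pics/t9.png',im); s=r.snapshot('scene')[:,:,::-1].copy(); cv2.imwrite('pics/s9.png',s)
z=np.hstack([cv2.resize(im[100:280,150:360],(400,343),interpolation=cv2.INTER_CUBIC),cv2.resize(s[110:310,180:413],(400,343),interpolation=cv2.INTER_CUBIC)]); cv2.imwrite('pics/c9.png',z)
rel([])
E
```

```text
t 26.575 scene 0.7556 top 0.7412 mean 0.7484
t 26.85 tcp [0.63   0.2898 0.2557] F [-0.7   0.11  0.15] yaw tool y -42.7
```

View pics/c9.png

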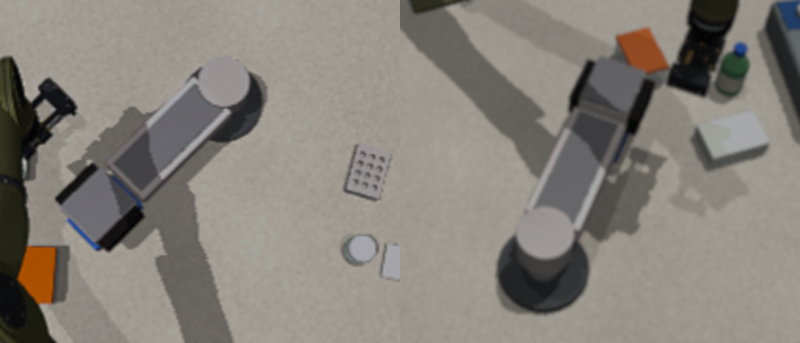

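The head is over the rack, with blue rims visible at both ends. The finger is clear, but the angle crept from 0.7446 to 0.7484. I'll check the drift again.

```bash
python3 - <<'E'
from h import *
look(3);look(3)
rel([(*arc(.7525,.079),.2557),(*arc(.7525,.079),.1257)])
E
```

```text
t 26.975 scene 0.7555 top 0.7411 mean 0.7483
t 27.275 scene 0.7555 top 0.741 mean 0.7482
t 27.45 tcp [0.63   0.2898 0.2557] F [-0.15  0.24 -0.54] yaw tool y -42.7
[0.593 0.242 0.256] -> [-60.0, 5.7, 0.0]
[0.593 0.242 0.126] -> [-60.0, 5.7, 130.0]
```

Standing still within 0.1 mm/s and about 1.5 mm off my rack centre. I'll wait out the five seconds.

>>> move_arm --targets '[[[0,0,0,0,0,0,0],[0,0,0,0,0,0,0],[0,0,0,0,0,0,0],[0,0,0,0,0,0,0],[0,0,0,0,0,0,0],[0,0,0,0,0,0,0],[0,0,0,0,0,0,0],[0,0,0,0,0,0,0],[0,0,0,0,0,0,0],[0,0,0,0,0,0,0]]]'

```text
clock: 28.7
tool_pos: [0.63, 0.2898, 0.2557]
eef_rot: [0.916, 0.401, 0.0, -0.0]
contact_force: [-0.3, -0.4, -0.3]
opening: 0.005
finger_force: 0.0
```

>>> move_arm --targets '[[[0,0,0,0,0,0,0],[0,0,0,0,0,0,0],[0,0,0,0,0,0,0],[0,0,0,0,0,0,0],[0,0,0,0,0,0,0],[0,0,0,0,0,0,0],[0,0,0,0,0,0,0],[0,0,0,0,0,0,0],[0,0,0,0,0,0,0],[0,0,0,0,0,0,0]]]'

```text
clock: 29.95
tool_pos: [0.63, 0.2898, 0.2557]
eef_rot: [0.916, 0.401, 0.0, -0.0]
contact_force: [0.4, 0.8, -0.2]
opening: 0.003
finger_force: 0.0
```

```bash
python3 - <<'E'
from h import *
look(3)
E
```

```text
t 30.075 scene 0.7553 top 0.7401 mean 0.7477
```

>>> move_arm --targets '[[[0,0,0,0,0,0,0],[0,0,0,0,0,0,0],[0,0,0,0,0,0,0],[0,0,0,0,0,0,0],[0,0,0,0,0,0,0],[0,0,0,0,0,0,0],[0,0,0,0,0,0,0],[0,0,0,0,0,0,0],[0,0,0,0,0,0,0],[0,0,0,0,0,0,0]]]'

```text
clock: 31.5
tool_pos: [0.63, 0.2898, 0.2557]
eef_rot: [0.916, 0.401, 0.0, -0.0]
contact_force: [0.4, -0.2, 0.4]
opening: 0.007
finger_force: 0.0
```

```bash
python3 - <<'E'
from h import *
look(2); print(r.finish_job())
E
```

```text
t 31.575 scene 0.7552 top 0.7402 mean 0.7477
the job is handed in; nothing more can be done
None
```

I handed the job in at about 31.7 s: the head stands over the rack about 1.6 mm short of the centre I measured (uncertain by about 2 mm), drifting under 0.1 mm/s for the more than five seconds after I let go.

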